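# Put the lids back on the sample tubs

### The job

The four open sample tubs on the greenhouse bench each have their own lid, but the lids are piled up in one stack. Take the stack apart and close every tub with the lid of its own shape and size, so that each lid lies level and fully home. Leave the tubs standing where they are, and do not disturb the potted seedling or the tube rack.

Things in the scene. Friction and masses are not known exactly. Their poses are not given: they have to be found in the camera images.
- lid_small: Grey slip lid, 18 mm tall: flat 5 mm top, 2.5 mm thick skirt, 13 mm deep inside. The small round one, 38 mm across; on top of the stack at the start. Origin: centre of the lid's lower rim, z up.
- lid_round: Grey slip lid, 18 mm tall: flat 5 mm top, 2.5 mm thick skirt, 13 mm deep inside. The larger round one, 52 mm across; second from the top of the stack. Origin: centre of the lid's lower rim, z up.
- lid_square: Grey slip lid, 18 mm tall: flat 5 mm top, 2.5 mm thick skirt, 13 mm deep inside. The square one, 60 x 60 mm, sides along its x and y; third from the top of the stack. Origin: centre of the lid's lower rim, z up.
- lid_oblong: Grey slip lid, 18 mm tall: flat 5 mm top, 2.5 mm thick skirt, 13 mm deep inside. The oblong one, 102 mm along its x, 66 mm along its y; at the bottom of the stack, lying on the bench. Origin: centre of the lid's lower rim, z up. The stack is piled by hand: neighbours are off-centre by a few mm and turned by up to 0.2 rad (round ones any way).
- tub_small: Open white tub, upright, loose on the bench. Small round tub, body 35 mm across, 48 mm tall, holding a paper desiccant capsule. Top 15 mm: tapered neck, 28 mm wide at its foot, 21 mm at the mouth; the lid's skirt slides over it (6 mm room all round at the mouth). Lid home: its top rests on the mouth, lid origin 35 mm above the tub's. Origin: centre of underside, z up.
- tub_round: Open white tub, upright, loose on the bench. Larger round tub, body 49 mm across, 60 mm tall, holding three vials. Top 15 mm: tapered neck, 42 mm wide at its foot, 35 mm at the mouth; the lid's skirt slides over it (6 mm room all round at the mouth). Lid home: its top rests on the mouth, lid origin 47 mm above the tub's. Origin: centre of underside, z up.
- tub_square: Open white tub, upright, loose on the bench. Square tub, body 57 x 57 mm with sides along its x and y, 56 mm tall, holding paper seed packets. Top 15 mm: tapered neck, 50 x 50 mm wide at its foot, 43 x 43 mm at the mouth; the lid's skirt slides over it (6 mm room all round at the mouth). Lid home: its top rests on the mouth, lid origin 43 mm above the tub's. Origin: centre of underside, z up.
- tub_oblong: Open white tub, upright, loose on the bench. Oblong tub, body 99 mm along its x and 63 mm along its y, 50 mm tall, holding wheat ears. Top 15 mm: tapered neck, 92 x 56 mm wide at its foot, 85 x 49 mm at the mouth; the lid's skirt slides over it (6 mm room all round at the mouth). Lid home: its top rests on the mouth, lid origin 37 mm above the tub's. Origin: centre of underside, z up.
- seedling: bystander to be left alone: black plastic pot, 72 mm across, 62 mm tall, with young wheat leaves to about 130 mm and a white label, loose. Origin: centre of the underside, z up.
- tube_rack: bystander to be left alone: white block of small tubes, 90 mm along its x, 52 mm along its y, 41 mm tall, loose. Origin: centre of the underside, z up.
Not all that is in view belongs to the job. What is shaped like the lid_oblong but green is not meant.

How it is judged:
By the outcome, as a careful person would: the job done as asked, in the order asked, and still so for the second after the job is handed in, with the robot touching nothing.
It also fails if it takes over 136 s, if anything falls off the work surface, if the arm or the gripper's body presses on something with over 40 N, if the wrist force passes 120 N, or if a joint passes its speed limit or range.

### The arm

A 7-joint arm with a two-finger parallel gripper is mounted at the origin on the work surface. World frame = base frame: x ahead of the robot, y to its left, z up, the work surface at z = 0. Lengths are in m, angles in rad, forces in N, time in s.
With the tool pointing down it reaches from about 0.35 to 0.9 m from the base axis. Payload 8.1 kg.
Tool frame: the origin (TCP) lies on the centre line of the jaws, within the pads' length; the fingertips stand 11 mm ahead of it and the grasp point (between the pads) lies 8 mm behind it; z points along the fingers, x is the direction in which the jaws open and shut, and the axes are right-handed (so a half turn about z gives the same grasp; the last joint's range is limited). The gripper opens to 92 mm and grips with 3 to 60 N. Pads are 19 mm wide; open, the fingers measure 130 mm over their backs; the gripper's body (75 mm by 190 mm) begins 47 mm behind the grasp point.
Start: joints at [1.246, 0.434, 0.025, 1.573, -0.012, 1.134, -0.075], TCP at [0.137, -0.61, 0.238] pointing down, gripper open.
Joint ranges: [-2.62, 2.62], [-0.44, 2.09], [-1.27, 1.32], [0.08, 2.57], [-1.32, 4.46], [0.12, 2], [-2.74, 2.74]. Speed limits (rad/s): [2.22, 2.22, 3.01, 3.01, 3.14, 3.14, 3.14].

### API

Orientations are given as a rotation vector (axis times angle).
In Python, from cell import observe, eyes, ticket, finder gives the robot as it stands.
- The arm moves only by the tool arm_command, never from a script. Its argument "plan" is a list of rows, each an object with "translation": the shift along the tool's x, y, z scaled (see below), a list of three; "turn": the turn, a rotation vector about the tool's x, y, z scaled (see below), a list of three; "hand": the opening, from 0 (shut) to 1 (fully open). In form: [{"translation": [x, y, z], "turn": [wx, wy, wz], "hand": hand}, ...]. A call has 1 to 20 rows; each row is the pose to reach, as a shift and turn from the pose commanded when the call began, along the tool's axes at that moment; what a row does not reach only later rows make up. The controller multiplies each number of a shift by 120 mm and each number of a turn by pi/2 rad. A row lasts 1/8 s, in which the tool goes at most 62.5 mm and 10.7 degrees, less where a joint would pass 70% of its speed; a pose out of reach is approached as far as the arm can. A call with a number of a shift or a turn outside -1 to 1 is refused whole. A call with a gripper value outside its range is refused whole. The fingers move at their own pace and stop on an object; "squeeze" is the grip in N (left out, the last holds). Time passes only in rows, so rows that repeat a pose let the fingers close. It gives the time, the measured TCP pose, the force and the opening at its end, in the units of the state.
- observe(): the state, without advancing time (a new reading comes with each control period).
- eyes.get_image(name): name is "side" or "top"; returns (picture, depth): 480x640x3 uint8, blue, green, red; 480x640 float32, m along the optical axis (not along the pixel's ray), 0 where there is no reading.
- eyes.calibration(name): a dict with "K" (3x3 intrinsics, pixels), "k1" (the pictures are not rectified: a ray, as slopes to the right and down, at radius r is drawn at 1 + k1 r^2 times it, then the intrinsics apply), "origin" and "attitude" of the camera in the world. Camera axes: x right, y down, z forward; pixel columns grow to the right and rows downward; lengths in m; the calibration is good to about 2 mm. A picture is of the moment at which its call begins. calibration takes no time and is no camera call.
- ticket.sign_off(): hands the job in, once; it reports no verdict.
Trained networks look in the newest picture that a camera, given by its name, has taken for a name from the list of things; names that differ only in an ending like _2 or _b are one class to them, and where a whole thing is asked for, a point or a joint stands for the part that bears it (a point fixed in the world has none). Each returns a list of dicts, best first, with "score" (0 to 1); they miss things now and then, are a little off and sometimes report something else, mostly with a low value. They report only what shows in the picture. A call takes as long as a camera call. They do not tell look-alikes from the thing itself.
- finder.boxes_of(camera, name): "rect" ([left, top, right, bottom] in pixels, round what is visible of it).
The state is a dict: "clock": time; "joints": joint angles; "dq": joint speeds; "joint_efforts": joint torques, N m; "position": TCP position; "ee_rot": TCP orientation; "force": force on the tool from outside, world axes, zero at the start; "ft_torque": the same for the moment, N m; "width": opening from 0.0 (shut) to 1.0 (fully open).
Only numpy, scipy, OpenCV 4.12 (cv2) and the standard library are available. Lean on these libraries where they do the work, as an engineer would, in place of code of your own. Each camera call takes 0.05 s, during which the arm holds its last target. There are 200 camera calls.

## Working session

There is one attempt and no reset: what is moved stays moved. The work goes in short steps, Python scripts to look and compute and a tool call to move; the robot and the scene stay as the last step left them, time stands still between calls to the robot, and variables do not carry over. Pictures are saved under pics/ and viewed, and the job is handed in when it is done.

Besides the shell and the picture viewer there is one more tool, called after "Call:" as name(argument=value, ...), one argument or row to a line, values as JSON. arm_command: Moves the arm, as the interface text tells. Its arguments: {"type":"object","properties":{"plan":{"type":"array","items":{"type":"object","properties":{"translation":{"type":"array","items":{"type":"number"}},"turn":{"type":"array","items":{"type":"number"}},"hand":{"type":"number"}}}},"squeeze":{"type":"number"}},"required":["plan"]}

```bash
mkdir -p pics
cat > h.py <<'E'
import numpy as np, cv2
from scipy.spatial.transform import Rotation as R
from cell import observe, eyes, ticket, finder
def cloud(name):
    im,d=eyes.get_image(name); c=eyes.calibration(name)
    K=np.array(c["K"]); 
    A=np.array(c["attitude"],float)
    A=R.from_rotvec(A).as_matrix() if A.shape==(3,) else A
    v,u=np.mgrid[0:480,0:640]
    uv=np.stack([u,v],-1).reshape(-1,1,2).astype(float)
    xn=(uv[:,0,0]-K[0,2])/K[0,0]; yn=(uv[:,0,1]-K[1,2])/K[1,1]
    k=c["k1"]; x,y=xn.copy(),yn.copy()
    for _ in range(15):
        s=1+k*(x*x+y*y); x=xn/s; y=yn/s
    z=d.reshape(-1)
    P=np.stack([x*z,y*z,z],1)@A.T+np.array(c["origin"])
    P[z<=0]=np.nan
    return im,P.reshape(480,640,3)
E
python3 - <<'E'
from h import *
for n in("top","side"):
    c=eyes.calibration(n); print(n,c)
    im,P=cloud(n); cv2.imwrite(f"pics/{n}0.png",im); np.save(f"{n}0.npy",P)
    for t in "lid_small lid_round lid_square lid_oblong tub_small tub_round tub_square tub_oblong seedling tube_rack".split():
        for b in finder.boxes_of(n,t)[:3]:
            l,tp,r,bt=map(int,b["rect"]); print(t,round(b["score"],2),[l,tp,r,bt],np.round(np.nanmedian(P[(tp+bt)//2-2:(tp+bt)//2+3,(l+r)//2-2:(l+r)//2+3].reshape(-1,3),0),3))
print(observe())
E
```

```text
top {'K': array([[447.76474044,   0.        , 316.25422488],
       [  0.        , 447.76474044, 237.78441244],
       [  0.        ,   0.        ,   1.        ]]), 'k1': -0.028081448741155004, 'origin': array([0.30957953, 0.0307901 , 0.8504521 ]), 'attitude': array([-2.09449455,  2.15256537, -0.2290947 ])}
lid_small 0.59 [143, 169, 165, 191] [0.581 0.309 0.072]
lid_round 0.78 [142, 168, 171, 195] [0.58  0.305 0.071]
lid_square 0.61 [142, 172, 181, 201] [0.573 0.298 0.063]
lid_square 0.17 [139, 158, 186, 213] [0.575 0.297 0.062]
lid_oblong 0.93 [90, 241, 150, 304] [0.422 0.383 0.018]
lid_oblong 0.83 [140, 333, 211, 391] [0.256 0.276 0.018]
lid_oblong 0.6 [140, 159, 186, 216] [0.573 0.297 0.056]
tub_round 0.7 [470, 154, 507, 187] [ 0.594 -0.314  0.051]
tub_square 0.74 [302, 175, 347, 215] [ 0.558 -0.001  0.033]
tub_square 0.53 [170, 256, 189, 276] [0.426 0.265 0.046]
tub_oblong 0.72 [368, 121, 396, 169] [ 0.654 -0.118  0.035]
tub_oblong 0.56 [424, 231, 478, 292] [ 0.426 -0.238  0.021]
seedling 0.82 [239, 118, 277, 163] [0.661 0.121 0.056]
tube_rack 0.57 [367, 120, 399, 167] [ 0.657 -0
[... 1187 characters left out ...]
{'clock': 1.1, 'joints': array([ 1.24641468,  0.43451956,  0.02501071,  1.57320911, -0.01160851,
        1.13403282, -0.07513001]), 'dq': array([ 4.88974651e-05, -1.44027911e-03,  1.37605163e-04, -1.03585277e-05,
       -3.35521751e-04, -9.20623639e-04, -6.25478293e-04]), 'joint_efforts': array([ 6.30031591e-04, -6.67672849e+01,  9.83877182e-01, -3.14810479e+01,
       -6.08268986e-02,  3.24160047e-02, -3.33375652e-06]), 'position': array([ 0.13744832, -0.60969458,  0.23772627]), 'ee_rot': array([-2.45349990e+00,  1.96211819e+00,  3.88091959e-05]), 'force': array([ 0.1283519 ,  0.53430565, -0.22505977]), 'ft_torque': array([ 0.04227168, -0.00941316,  0.00644683]), 'width': 0.996554187336176}
```

View pics/top0.png

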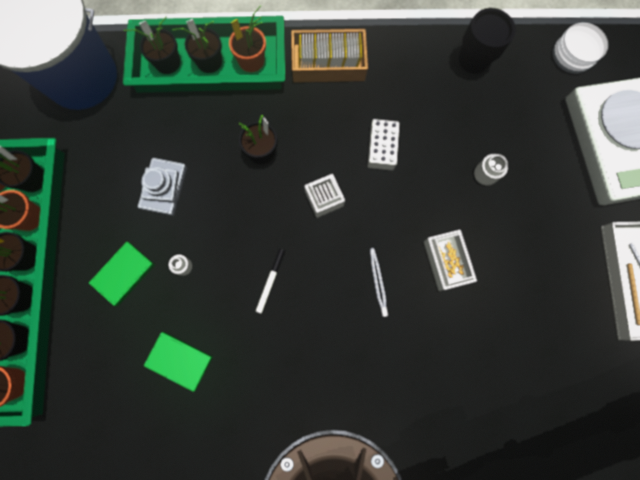

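Run:
```python
import cv2,numpy as np
t=cv2.imread("pics/top0.png"); s=cv2.imread("pics/side0.png")
f=lambda a:cv2.resize(a,(400,400),interpolation=cv2.INTER_CUBIC)
cv2.imwrite("pics/crop0.png",np.hstack([f(t[150:230,130:210]),f(s[140:220,315:395])]))
```

```text
(no output)
```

View pics/crop0.png

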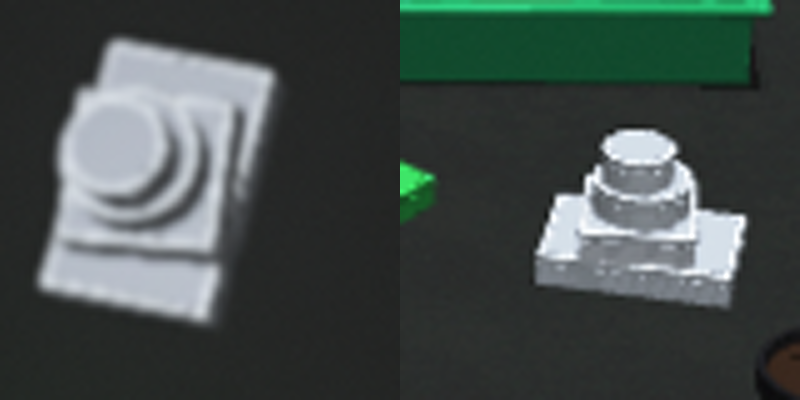

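View pics/side0.png

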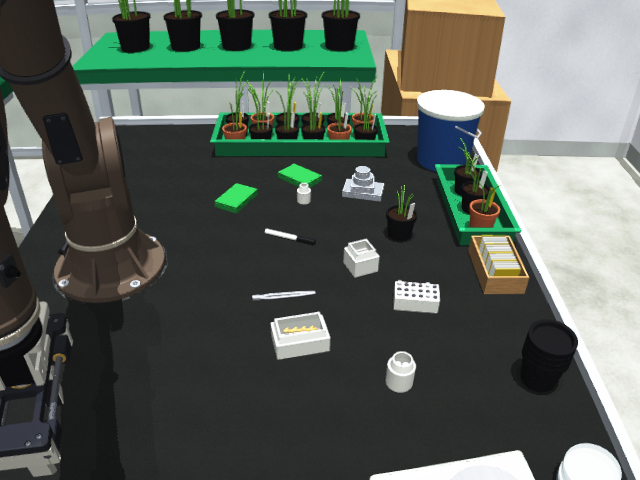

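The look-alikes in top0 are the two green oblong lids at (120,272) and (178,361), and the white tube rack at (384,144). The lids I want are the grey stack at (162,186): small, round, square and oblong from the top down. The tubs are small (180,265), square (324,195), oblong (452,260) and round (490,169). The seedling is at (258,143). The crop confirms the stack order.

```bash
cat > fit.py <<'E'
from h import *
def pts(P,c,r,z0,z1):
    Q=P.reshape(-1,3); Q=Q[~np.isnan(Q[:,0])]
    return Q[(np.hypot(Q[:,0]-c[0],Q[:,1]-c[1])<r)&(Q[:,2]>z0)&(Q[:,2]<z1)]
def rect(Q):
    (c,wh,a)=cv2.minAreaRect(Q[:,:2].astype(np.float32)*1000); 
    if wh[0]<wh[1]: wh=wh[::-1]; a+=90
    return np.round(c,1),np.round(wh,1),round((a+90)%180-90,1)
def circ(Q):
    c,r=cv2.minEnclosingCircle(Q[:,:2].astype(np.float32)*1000); return np.round(c,1),round(2*r,1)
E
python3 - <<'E'
from fit import *
for n in("top","side"):
    P=np.load(n+"0.npy"); print(n)
    for nm,c,r,z0,z1 in[("lsmall",(.577,.305),.05,.065,.085),("lround",(.577,.305),.05,.049,.062),("lsq",(.577,.3),.06,.031,.042),("lob",(.577,.297),.09,.0125,.025),
      ("tsmall",(.428,.265),.04,.01,.06),("tsmallmouth",(.428,.265),.04,.042,.06),("tround",(.594,-.325),.06,.01,.08),("troundmouth",(.594,-.325),.06,.055,.08),("tsq",(.555,-.005),.06,.01,.07),("tsqmouth",(.555,-.005),.06,.051,.07),("tob",(.425,-.24),.09,.01,.07),("tobmouth",(.425,-.24),.09,.045,.07),("rack",(.656,-.12),.07,.015,.06),("seed",(.66,.12),.06,.01,.055)]:
        Q=pts(P,c,r,z0,z1)
        if len(Q)<5: print(nm,len(Q));continue
        print(nm,len(Q),"z",np.round(np.percentile(Q[:,2],[5,50,95])*1000,1),*rect(Q),"circ",*circ(Q))
E
```

```text
top
lsmall 316 z [68.8 71.8 74. ] [584.3 311.4] [35.8 35.5] 24.2 circ [583.8 311.2] 37.1
lround 220 z [51.1 54.2 59.2] [585.9 310.9] [49.6 48.9] -37.0 circ [587.3 311.5] 52.1
lsq 349 z [32.9 36.1 39.5] [586.7 311.5] [59.9 58.9] 83.2 circ [587.1 311.6] 81.3
lob 735 z [15.1 18.  21.3] [588.9 312. ] [101.1  67.5] -13.5 circ [589.2 312.1] 116.9
tsmall 330 z [14.5 32.8 48.5] [432.1 270.7] [34.7 33.7] 88.2 circ [432.5 270.6] 35.2
tsmallmouth 72 z [42.6 47.2 49.9] [432.3 270. ] [21.6 21. ] 30.5 circ [432.  270.8] 22.7
tround 699 z [15.3 43.3 60.1] [ 602.  -328.8] [47.7 47.7] -44.5 circ [ 601.9 -329.5] 50.2
troundmouth 117 z [55.4 59.3 61.9] [ 603.1 -329.2] [35.8 34.5] -25.9 circ [ 602.6 -329.9] 38.3
tsq 992 z [16.2 39.9 56.1] [559.5  -2.5] [58.3 57.4] 22.0 circ [559.3  -2.9] 79.8
tsqmouth 175 z [51.8 55.2 57.9] [558.6  -2.6] [45.7 45.6] -68.2 circ [558.7  -2. ] 62.0
tob 1513 z [12.  33.9 50.7] [ 427.8 -233.6] [99.3 65.3] 12.6 circ [ 427.2 -233.7] 116.5
tobmouth 304 z [45.4 49.5 52.5] [ 427.5 -232.8] [87.6 52.1] 12.2 circ [ 427.6 -233.6] 99.2
rack 1237 z [24.4 34.6 40.7] [ 662.9 -123.4] [89.
[... 645 characters left out ...]
d 870 z [14.1 42.8 59.9] [ 602.8 -332.1] [49.  48.3] 50.7 circ [ 603.8 -331.4] 51.5
troundmouth 141 z [55.5 58.9 61.7] [ 603.3 -331.6] [36.2 34.6] 80.7 circ [ 602.6 -331.9] 38.4
tsq 886 z [13.9 39.  55.5] [558.1  -4.8] [63.5 59. ] -67.3 circ [557.4  -4.4] 80.7
tsqmouth 156 z [51.6 54.7 57.3] [557.4  -4.2] [48.6 47.5] -67.1 circ [557.4  -3.2] 63.9
tob 1871 z [13.  33.5 50.4] [ 426.8 -234.9] [99.9 67.7] 12.8 circ [ 426.3 -234.5] 118.4
tobmouth 345 z [45.5 48.9 52.1] [ 426.6 -235.6] [87.9 55.8] 13.5 circ [ 426.2 -233.9] 100.1
rack 1049 z [18.  34.2 40.1] [ 661.9 -124. ] [89.2 58.4] -6.9 circ [ 662.2 -123.2] 102.6
seed 404 z [13.4 35.6 54.4] [658.5 117. ] [69.3 67.7] 86.7 circ [660.3 118.5] 74.0
```

Call:
arm_command(
  plan=[
    {"translation": [-0.25,-0.48,0],"turn": [0,0,-0.11],"hand": 1},
    {"translation": [-0.5,-0.97,0],"turn": [0,0,-0.22],"hand": 1},
    {"translation": [-0.5,-0.97,0],"turn": [0,0,-0.33],"hand": 1},
    {"translation": [-0.5,-0.97,0],"turn": [0,0,-0.44],"hand": 1},
    {"translation": [-0.5,-0.97,0],"turn": [0,0,-0.55],"hand": 1},
    {"translation": [-0.5,-0.97,0],"turn": [0,0,-0.66],"hand": 1},
    {"translation": [-0.5,-0.97,0],"turn": [0,0,-0.77],"hand": 1},
    {"translation": [-0.5,-0.97,0],"turn": [0,0,-0.859],"hand": 1},
    {"translation": [-0.5,-0.97,0],"turn": [0,0,-0.859],"hand": 1},
  ],
)

```text
clock: 2.22
position: [0.2377, -0.5256, 0.2377]
ee_rot: [-3.142, 0.001, -0.0]
force: [-0.4, -0.5, 0.2]
width: 0.999
```

Call:
arm_command(
  plan=[
    {"translation": [0.206,-0.498,0],"turn": [0,0,0],"hand": 1},
    {"translation": [0.412,-0.996,0],"turn": [0,0,0],"hand": 1},
    {"translation": [0.412,-0.996,0],"turn": [0,0,0],"hand": 1},
  ],
)

```text
clock: 2.6
position: [0.2895, -0.4019, 0.2382]
ee_rot: [-3.141, -0.005, -0.001]
force: [-1.0, -0.8, 0.8]
width: 1.001
```

Call:
arm_command(
  plan=[
    {"translation": [0.206,-0.498,0],"turn": [0,0,0],"hand": 1},
    {"translation": [0.412,-0.996,0],"turn": [0,0,0],"hand": 1},
    {"translation": [0.412,-0.996,0],"turn": [0,0,0],"hand": 1},
  ],
)

```text
clock: 2.98
position: [0.3384, -0.2833, 0.2382]
ee_rot: [-3.142, -0.005, -0.002]
force: [-0.8, -1.1, -0.7]
width: 1.001
```

Call:
arm_command(
  plan=[
    {"translation": [0.206,-0.498,0],"turn": [0,0,0],"hand": 1},
    {"translation": [0.412,-0.996,0],"turn": [0,0,0],"hand": 1},
    {"translation": [0.412,-0.996,0],"turn": [0,0,0],"hand": 1},
  ],
)

```text
clock: 3.35
position: [0.3878, -0.1643, 0.2382]
ee_rot: [-3.141, -0.005, -0.003]
force: [1.1, -0.9, 0.2]
width: 1.0
```

Call:
arm_command(
  plan=[
    {"translation": [0.206,-0.498,0],"turn": [0,0,0],"hand": 1},
    {"translation": [0.412,-0.996,0],"turn": [0,0,0],"hand": 1},
    {"translation": [0.412,-0.996,0],"turn": [0,0,0],"hand": 1},
  ],
)

```text
clock: 3.72
position: [0.4372, -0.0449, 0.2381]
ee_rot: [-3.14, -0.005, -0.002]
force: [-0.0, -1.4, -0.2]
width: 1.001
```

Call:
arm_command(
  plan=[
    {"translation": [0.206,-0.498,0],"turn": [0,0,0],"hand": 1},
    {"translation": [0.412,-0.996,0],"turn": [0,0,0],"hand": 1},
    {"translation": [0.412,-0.996,0],"turn": [0,0,0],"hand": 1},
  ],
)

```text
clock: 4.1
position: [0.4864, 0.0746, 0.2377]
ee_rot: [-3.14, -0.004, -0.001]
force: [-1.0, -1.0, -0.2]
width: 1.001
```

Call:
arm_command(
  plan=[
    {"translation": [0.206,-0.498,0],"turn": [0,0,0],"hand": 1},
    {"translation": [0.412,-0.996,0],"turn": [0,0,0],"hand": 1},
    {"translation": [0.412,-0.996,0],"turn": [0,0,0],"hand": 1},
  ],
)

```text
clock: 4.47
position: [0.5356, 0.1937, 0.2371]
ee_rot: [-3.14, -0.003, 0.001]
force: [-0.9, 0.1, -0.2]
width: 1.0
```

Call:
arm_command(
  plan=[
    {"translation": [0.206,-0.498,0.3],"turn": [0,0,0],"hand": 1},
    {"translation": [0.412,-0.996,0.6],"turn": [0,0,0],"hand": 1},
    {"translation": [0.412,-0.996,0.6],"turn": [0,0,0],"hand": 1},
    {"translation": [0.412,-0.996,0.6],"turn": [0,0,0],"hand": 1},
  ],
)

```text
clock: 4.97
position: [0.5842, 0.3094, 0.1642]
ee_rot: [3.139, -0.002, -0.003]
force: [-0.3, 0.5, 0.5]
width: 1.002
```

Call:
arm_command(
  plan=[
    {"translation": [0,0,0.25],"turn": [0,0,0],"hand": 1},
    {"translation": [0,0,0.5],"turn": [0,0,0],"hand": 0.8},
    {"translation": [0,0,0.7],"turn": [0,0,0],"hand": 0.7},
    {"translation": [0,0,0.81],"turn": [0,0,0],"hand": 0.6},
    {"translation": [0,0,0.81],"turn": [0,0,0],"hand": 0.55},
    {"translation": [0,0,0.81],"turn": [0,0,0],"hand": 0.45},
    {"translation": [0,0,0.81],"turn": [0,0,0],"hand": 0.4},
    {"translation": [0,0,0.81],"turn": [0,0,0],"hand": 0.3},
    {"translation": [0,0,0.81],"turn": [0,0,0],"hand": 0.3},
    {"translation": [0,0,0.81],"turn": [0,0,0],"hand": 0.3},
  ],
  squeeze=15,
)

```text
clock: 6.22
position: [0.5843, 0.3114, 0.0695]
ee_rot: [-3.141, -0.0, -0.002]
force: [0.4, -0.6, 6.9]
width: 0.408
```

Call:
arm_command(
  plan=[
    {"translation": [0,0,-0.05],"turn": [0,0,0],"hand": 0.3},
    {"translation": [0,0,-0.2],"turn": [0,0,0],"hand": 0.3},
    {"translation": [0,0,-0.5],"turn": [0,0,0],"hand": 0.3},
    {"translation": [0,0,-0.5],"turn": [0,0,0],"hand": 0.3},
    {"translation": [0,0,-0.5],"turn": [0,0,0],"hand": 0.3},
  ],
)

```text
clock: 6.85
position: [0.5837, 0.311, 0.129]
ee_rot: [3.142, 0.0, 0.001]
force: [1.3, 0.3, -0.6]
width: 0.402
```

Run:
```python
from fit import *
s=observe(); print(s["position"],s["ee_rot"],s["force"],s["width"])
im,P=cloud("side"); t,T=cloud("top")
f=lambda a:cv2.resize(a,(400,400),interpolation=cv2.INTER_CUBIC)
cv2.imwrite("pics/c1.png",np.hstack([f(t[130:230,110:210]),f(im[110:210,300:400])]))
```

```text
[0.5837097  0.31104532 0.1289806 ] [3.14155673e+00 3.09861036e-04 7.28083225e-04] [ 1.31647718  0.27143953 -0.57928702] 0.40180087925367697
```

View pics/c1.png

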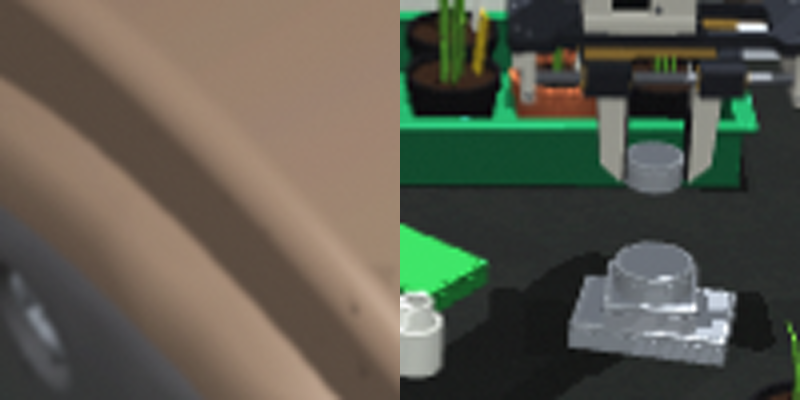

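Call:
arm_command(
  plan=[
    {"translation": [-0.3,0.08,0],"turn": [0,0,0],"hand": 0.3},
    {"translation": [-0.634,0.172,0],"turn": [0,0,0],"hand": 0.3},
    {"translation": [-0.634,0.172,0],"turn": [0,0,0],"hand": 0.3},
  ],
)

```text
clock: 7.32
position: [0.5044, 0.2895, 0.1278]
ee_rot: [3.139, 0.004, -0.004]
force: [0.8, 0.2, 0.6]
width: 0.399
```

Call:
arm_command(
  plan=[
    {"translation": [-0.4,0.11,0],"turn": [0,0,0],"hand": 0.3},
    {"translation": [-0.634,0.172,0],"turn": [0,0,0],"hand": 0.3},
    {"translation": [-0.634,0.172,0.15],"turn": [0,0,0],"hand": 0.3},
    {"translation": [-0.634,0.172,0.35],"turn": [0,0,0],"hand": 0.3},
    {"translation": [-0.634,0.172,0.45],"turn": [0,0,0],"hand": 0.3},
    {"translation": [-0.634,0.172,0.45],"turn": [0,0,0],"hand": 0.3},
  ],
)

```text
clock: 8.07
position: [0.4316, 0.2697, 0.0733]
ee_rot: [3.141, 0.0, -0.003]
force: [0.2, -0.3, 0.4]
width: 0.404
```

Run:
```python
from fit import *
s=observe(); print(s["position"],s["ee_rot"],s["force"],s["width"])
im,P=cloud("side")
f=lambda a:cv2.resize(a,(600,600),interpolation=cv2.INTER_CUBIC)
cv2.imwrite("pics/c2.png",f(im[130:220,255:345]))
```

```text
[0.4316174  0.26965292 0.07334749] [ 3.14073572e+00  5.32966987e-05 -2.91428577e-03] [ 0.1992688  -0.28167324  0.37386836] 0.40418536286090073
```

View pics/c2.png

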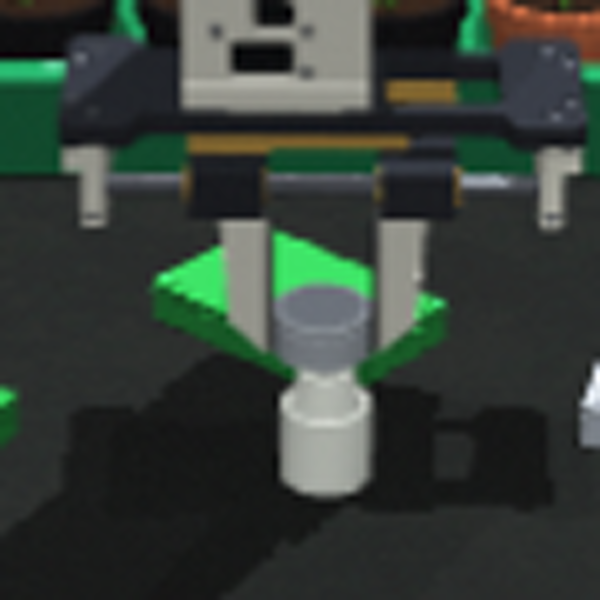

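Call:
arm_command(
  plan=[
    {"translation": [0,0,0.08],"turn": [0,0,0],"hand": 0.3},
    {"translation": [0,0,0.14],"turn": [0,0,0],"hand": 0.3},
    {"translation": [0,0,0.18],"turn": [0,0,0],"hand": 0.3},
    {"translation": [0,0,0.2],"turn": [0,0,0],"hand": 0.3},
    {"translation": [0,0,0.2],"turn": [0,0,0],"hand": 0.3},
  ],
)

```text
clock: 8.75
position: [0.4316, 0.2698, 0.0506]
ee_rot: [3.141, 0.0, 0.0]
force: [0.4, 0.3, 0.3]
width: 0.403
```

Call:
arm_command(
  plan=[
    {"translation": [0,0,0.01],"turn": [0,0,0],"hand": 0.3},
    {"translation": [0,0,0.012],"turn": [0,0,0],"hand": 0.45},
    {"translation": [0,0,0.012],"turn": [0,0,0],"hand": 0.5},
    {"translation": [0,0,0.012],"turn": [0,0,0],"hand": 0.6},
    {"translation": [0,0,-0.2],"turn": [0,0,0],"hand": 0.7},
    {"translation": [0,0,-0.5],"turn": [0,0,0],"hand": 0.9},
    {"translation": [0,0,-0.65],"turn": [0,0,0],"hand": 1},
    {"translation": [0.1,0,-0.65],"turn": [0,0,0],"hand": 1},
  ],
)

```text
clock: 9.75
position: [0.4441, 0.2702, 0.1295]
ee_rot: [-3.141, -0.001, -0.003]
force: [0.3, -0.1, -0.0]
width: 0.968
```

Call:
arm_command(
  plan=[
    {"translation": [0.4,-0.1,0],"turn": [0,0,0],"hand": 1},
    {"translation": [0.6,-0.172,0],"turn": [0,0,0],"hand": 1},
    {"translation": [0.6,-0.172,0],"turn": [0,0,0],"hand": 1},
  ],
)

```text
clock: 10.12
position: [0.5174, 0.2901, 0.1266]
ee_rot: [3.141, -0.003, -0.002]
force: [-0.1, -0.7, -0.2]
width: 1.0
```

Run:
```python
from fit import *
s=observe(); print(s["position"],s["ee_rot"],s["force"],s["width"])
for n in("top","side"):
    im,P=cloud(n)
    for nm,c,r,z0,z1 in[("lround",(.586,.31),.03,.049,.062),("tsmall",(.432,.27),.045,.036,.07),("tsbody",(.432,.27),.045,.01,.033),]:
        Q=pts(P,c,r,z0,z1)
        if len(Q)>5:print(n,nm,len(Q),"z",np.round(np.percentile(Q[:,2],[5,50,95])*1000,1),*rect(Q),"circ",*circ(Q))
f=lambda a:cv2.resize(a,(600,600),interpolation=cv2.INTER_CUBIC)
cv2.imwrite("pics/c3.png",f(im[130:220,265:355]))
```

```text
[0.51736494 0.29005949 0.1265616 ] [ 3.14110371e+00 -2.84092973e-03 -1.64113003e-03] [-0.06758188 -0.69153123 -0.21908621] 0.9997330768612789
side lround 177 z [50.7 54.5 57.1] [585.3 310.3] [50.9 49.4] 89.0 circ [585.2 309.8] 56.4
side tsmall 171 z [38.2 51.4 55.8] [430.7 268.3] [42.4 37.3] 54.8 circ [431.3 267.7] 46.8
side tsbody 98 z [10.9 21.6 32. ] [430.  257.8] [31.8 19.5] -5.9 circ [430.3 262.7] 32.8
```

View pics/c3.png

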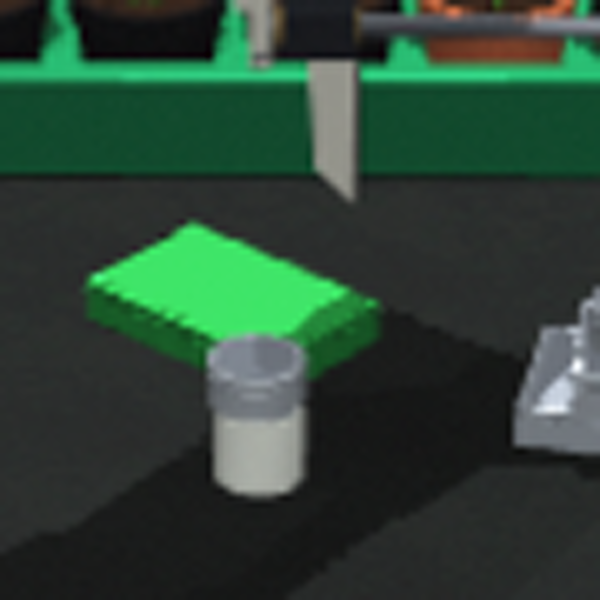

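Call:
arm_command(
  plan=[
    {"translation": [0.3,-0.08,0],"turn": [0,0,0],"hand": 1},
    {"translation": [0.59,-0.171,0],"turn": [0,0,0],"hand": 1},
    {"translation": [0.59,-0.171,0.05],"turn": [0,0,0],"hand": 1},
    {"translation": [0.59,-0.171,0.35],"turn": [0,0,0],"hand": 1},
    {"translation": [0.59,-0.171,0.55],"turn": [0,0,0],"hand": 0.9},
    {"translation": [0.59,-0.171,0.625],"turn": [0,0,0],"hand": 0.8},
    {"translation": [0.59,-0.171,0.625],"turn": [0,0,0],"hand": 0.7},
    {"translation": [0.59,-0.171,0.625],"turn": [0,0,0],"hand": 0.6},
    {"translation": [0.59,-0.171,0.625],"turn": [0,0,0],"hand": 0.5},
    {"translation": [0.59,-0.171,0.625],"turn": [0,0,0],"hand": 0.45},
    {"translation": [0.59,-0.171,0.625],"turn": [0,0,0],"hand": 0.45},
    {"translation": [0.59,-0.171,0.625],"turn": [0,0,0],"hand": 0.45},
  ],
)

```text
clock: 11.72
position: [0.5868, 0.3114, 0.0546]
ee_rot: [-3.141, -0.0, -0.002]
force: [-0.7, -0.7, 7.2]
width: 0.557
```

Call:
arm_command(
  plan=[
    {"translation": [0,0,-0.03],"turn": [0,0,0],"hand": 0.45},
    {"translation": [0,0,-0.15],"turn": [0,0,0],"hand": 0.45},
    {"translation": [0,0,-0.4],"turn": [0,0,0],"hand": 0.45},
    {"translation": [0,0,-0.7],"turn": [0,0,0],"hand": 0.45},
    {"translation": [0,0,-0.7],"turn": [0,0,0],"hand": 0.45},
    {"translation": [0,0,-0.7],"turn": [0,0,0],"hand": 0.45},
  ],
)

```text
clock: 12.48
position: [0.5863, 0.3108, 0.1377]
ee_rot: [3.141, 0.0, 0.0]
force: [0.7, 0.0, 0.0]
width: 0.558
```

Run:
```python
from fit import *
s=observe(); print(s["position"],s["ee_rot"],s["force"],s["width"])
im,P=cloud("side")
p=s["position"]
Q=pts(P,p[:2],.03,p[2]-.025,p[2]+.03); Q=Q[abs(Q[:,0]-p[0])<.02]
print("held y",np.percentile(Q[:,1],[1,50,99]),"z",np.round(np.percentile(Q[:,2],[1,5,50,95,99])*1000,1))
Q=pts(P,(.587,.311),.06,.031,.042); print(rect(Q))
f=lambda a:cv2.resize(a,(600,600),interpolation=cv2.INTER_CUBIC)
cv2.imwrite("pics/c4.png",f(im[110:210,315:415]))
```

```text
[0.58626827 0.31076775 0.13769689] [3.14133123e+00 2.25729383e-04 2.32782981e-04] [0.6893752  0.03468181 0.00790045] 0.5581047888073037
held y [0.28339172 0.29598395 0.33561538] z [119.  121.9 136.6 140.  140.7]
(array([584.9, 311. ]), array([72.7, 58. ]), 84.7)
```

View pics/c4.png

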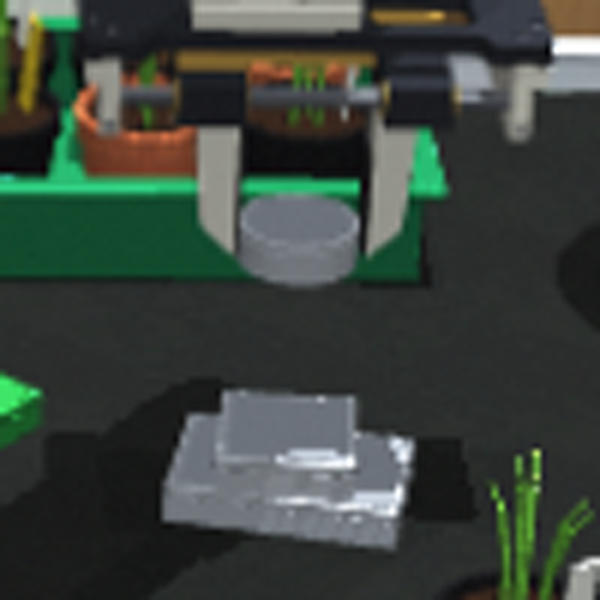

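Call:
arm_command(
  plan=[
    {"translation": [0,0.1,-0.3],"turn": [0,0,0],"hand": 0.45},
    {"translation": [0.01,0.45,-0.4],"turn": [0,0,0],"hand": 0.45},
    {"translation": [0.023,0.891,-0.4],"turn": [0,0,0],"hand": 0.45},
  ],
)

```text
clock: 12.9
position: [0.5889, 0.2044, 0.1858]
ee_rot: [-3.141, -0.004, -0.001]
force: [0.0, -0.7, -0.5]
width: 0.556
```

Call:
arm_command(
  plan=[
    {"translation": [0.01,0.45,0],"turn": [0,0,0],"hand": 0.45},
    {"translation": [0.023,0.891,0],"turn": [0,0,0],"hand": 0.45},
    {"translation": [0.023,0.891,0],"turn": [0,0,0],"hand": 0.45},
  ],
)

```text
clock: 13.28
position: [0.592, 0.0906, 0.184]
ee_rot: [3.138, -0.012, -0.004]
force: [-1.3, 0.4, -0.1]
width: 0.555
```

Call:
arm_command(
  plan=[
    {"translation": [0.01,0.45,0],"turn": [0,0,0],"hand": 0.45},
    {"translation": [0.023,0.891,0],"turn": [0,0,0],"hand": 0.45},
    {"translation": [0.023,0.891,0],"turn": [0,0,0],"hand": 0.45},
  ],
)

```text
clock: 13.65
position: [0.5944, -0.0149, 0.1842]
ee_rot: [3.139, -0.01, -0.004]
force: [-0.1, -0.3, 0.3]
width: 0.556
```

Call:
arm_command(
  plan=[
    {"translation": [0.01,0.45,0],"turn": [0,0,0],"hand": 0.45},
    {"translation": [0.023,0.891,0],"turn": [0,0,0],"hand": 0.45},
    {"translation": [0.023,0.891,0],"turn": [0,0,0],"hand": 0.45},
  ],
)

```text
clock: 14.02
position: [0.5971, -0.1211, 0.1843]
ee_rot: [3.14, -0.009, -0.003]
force: [0.2, 0.8, -0.3]
width: 0.557
```

Call:
arm_command(
  plan=[
    {"translation": [0.01,0.45,0],"turn": [0,0,0],"hand": 0.45},
    {"translation": [0.023,0.891,0],"turn": [0,0,0],"hand": 0.45},
    {"translation": [0.023,0.891,0],"turn": [0,0,0],"hand": 0.45},
  ],
)

```text
clock: 14.4
position: [0.5997, -0.2275, 0.1842]
ee_rot: [3.14, -0.009, -0.003]
force: [-0.3, 0.2, 0.6]
width: 0.556
```

Call:
arm_command(
  plan=[
    {"translation": [0.01,0.45,0],"turn": [0,0,0],"hand": 0.45},
    {"translation": [0.023,0.891,0],"turn": [0,0,0],"hand": 0.45},
    {"translation": [0.023,0.891,0.3],"turn": [0,0,0],"hand": 0.45},
    {"translation": [0.023,0.891,0.7],"turn": [0,0,0],"hand": 0.45},
    {"translation": [0.023,0.891,0.8],"turn": [0,0,0],"hand": 0.45},
    {"translation": [0.023,0.891,0.8],"turn": [0,0,0],"hand": 0.45},
  ],
)

```text
clock: 15.15
position: [0.6036, -0.3287, 0.0895]
ee_rot: [-3.14, -0.003, 0.001]
force: [0.6, 0.3, 0.7]
width: 0.554
```

Run:
```python
from fit import *
s=observe(); print(s["position"],s["ee_rot"],s["force"],s["width"])
im,P=cloud("side")
Q=pts(P,(.603,-.33),.04,.01,.044); print(rect(Q))
f=lambda a:cv2.resize(a,(600,600),interpolation=cv2.INTER_CUBIC)
cv2.imwrite("pics/c5.png",f(im[290:410,340:460]))
```

```text
[ 0.60363723 -0.32866947  0.08948641] [-3.14028429e+00 -3.27349925e-03  9.37793396e-04] [0.55055035 0.29194618 0.72491108] 0.5540271637386587
(array([ 604.1, -334.6]), array([48.4, 42.7]), 29.5)
```

View pics/c5.png

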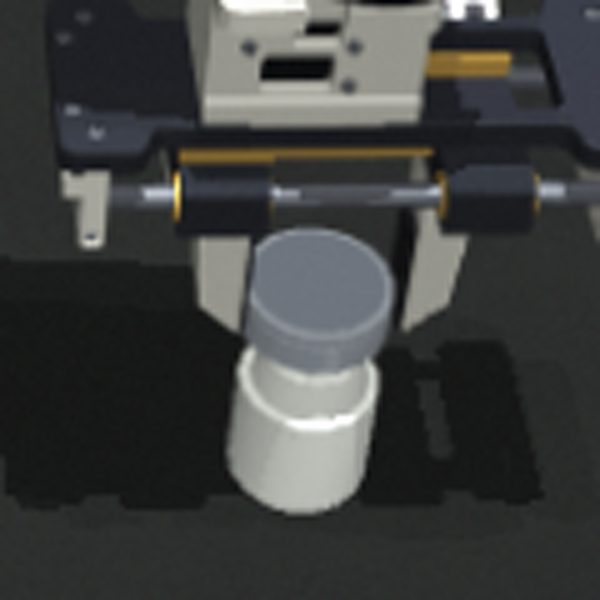

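Call:
arm_command(
  plan=[
    {"translation": [-0.008,0,0],"turn": [0,0,0],"hand": 0.45},
    {"translation": [-0.008,0,0.02],"turn": [0,0,0],"hand": 0.45},
    {"translation": [-0.008,0,0.08],"turn": [0,0,0],"hand": 0.45},
    {"translation": [-0.008,0,0.12],"turn": [0,0,0],"hand": 0.45},
    {"translation": [-0.008,0,0.16],"turn": [0,0,0],"hand": 0.45},
    {"translation": [-0.008,0,0.19],"turn": [0,0,0],"hand": 0.45},
    {"translation": [-0.008,0,0.195],"turn": [0,0,0],"hand": 0.45},
    {"translation": [-0.008,0,0.2],"turn": [0,0,0],"hand": 0.45},
    {"translation": [-0.008,0,0.2],"turn": [0,0,0],"hand": 0.45},
  ],
)

```text
clock: 16.32
position: [0.6022, -0.3305, 0.0657]
ee_rot: [3.141, 0.0, 0.0]
force: [-0.7, -0.4, -0.4]
width: 0.557
```

Call:
arm_command(
  plan=[
    {"translation": [0,0,0.01],"turn": [0,0,0],"hand": 0.45},
    {"translation": [0,0,0.012],"turn": [0,0,0],"hand": 0.45},
    {"translation": [0,0,0.012],"turn": [0,0,0],"hand": 0.6},
    {"translation": [0,0,0.012],"turn": [0,0,0],"hand": 0.65},
    {"translation": [0,0,0.012],"turn": [0,0,0],"hand": 0.7},
    {"translation": [0,0,0.012],"turn": [0,0,0],"hand": 0.75},
    {"translation": [0,0,-0.2],"turn": [0,0,0],"hand": 0.8},
    {"translation": [0,0,-0.5],"turn": [0,0,0],"hand": 0.9},
    {"translation": [0,0,-0.95],"turn": [0,0,0],"hand": 1},
    {"translation": [0,0,-0.95],"turn": [0,0,0],"hand": 1},
  ],
)

```text
clock: 17.58
position: [0.6048, -0.3309, 0.1846]
ee_rot: [3.139, 0.0, 0.012]
force: [-0.4, 1.2, -0.7]
width: 0.996
```

Run:
```python
from fit import *
s=observe(); print(s["position"],s["ee_rot"],s["force"],s["width"])
im,P=cloud("side")
Q=pts(P,(.603,-.33),.04,.062,.08); print(rect(Q),np.percentile(Q[:,2],[5,50,95]))
A=np.c_[Q[:,:2],np.ones(len(Q))]; print("tilt",np.linalg.lstsq(A,Q[:,2],rcond=None)[0])
f=lambda a:cv2.resize(a,(600,600),interpolation=cv2.INTER_CUBIC)
cv2.imwrite("pics/c6.png",f(im[290:410,340:460]))
```

```text
[ 0.60481124 -0.33088814  0.18458226] [3.13858488e+00 1.67949058e-04 1.19325790e-02] [-0.37934093  1.21436952 -0.66081041] 0.9963320386699028
(array([ 601.6, -329.6]), array([51.4, 49.9]), 27.2) [0.062968   0.06547204 0.06782739]
tilt [0.00375801 0.00022487 0.06326005]
```

View pics/c6.png

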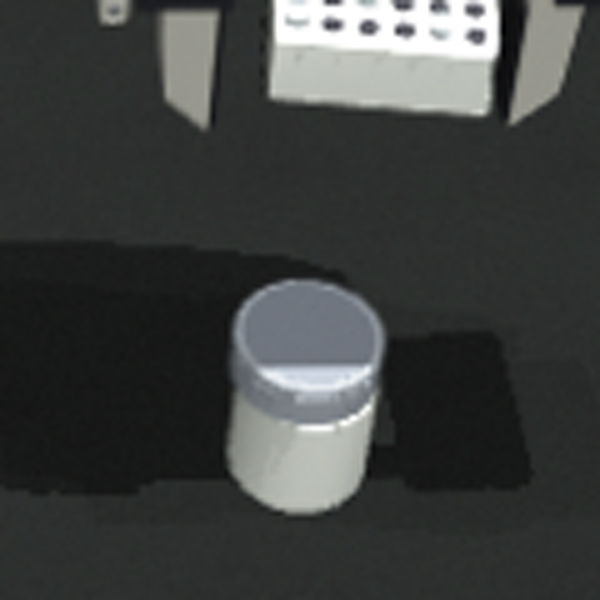

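Run:
```python
from fit import *
im,P=cloud("top")
for nm,c,r,z0,z1 in[("lsq",(.587,.311),.06,.031,.042),("lob",(.588,.311),.09,.0125,.025),("tsmall lid",(.432,.27),.045,.046,.07)]:
    Q=pts(P,c,r,z0,z1)
    if len(Q)>5:print(nm,len(Q),"z",np.round(np.percentile(Q[:,2],[5,50,95])*1000,1),*rect(Q),"circ",*circ(Q))
```

```text
lsq 925 z [33.4 36.2 38.5] [586.7 311.8] [59.9 59.3] 84.2 circ [586.3 310.8] 81.3
lob 740 z [14.8 18.2 21.2] [589.1 312.4] [101.3  67.5] -13.5 circ [588.7 312. ] 117.7
tsmall lid 365 z [50.1 53.2 55.5] [431.1 269.9] [37.1 36.3] 86.8 circ [431.3 270. ] 38.4
```

Call:
arm_command(
  plan=[
    {"translation": [-0.01,-0.45,0],"turn": [0,0,0],"hand": 1},
    {"translation": [-0.021,-0.891,0],"turn": [0,0,0],"hand": 1},
    {"translation": [-0.021,-0.891,0],"turn": [0,0,0],"hand": 1},
  ],
)

```text
clock: 18.05
position: [0.5993, -0.2173, 0.1786]
ee_rot: [-3.138, -0.013, 0.003]
force: [-0.2, -1.1, -0.2]
width: 1.0
```

Call:
arm_command(
  plan=[
    {"translation": [-0.01,-0.45,0],"turn": [0,0,0],"hand": 1},
    {"translation": [-0.021,-0.891,0],"turn": [0,0,0],"hand": 1},
    {"translation": [-0.021,-0.891,0],"turn": [0,0,0],"hand": 1},
  ],
)

```text
clock: 18.42
position: [0.5965, -0.1115, 0.1788]
ee_rot: [-3.139, -0.012, 0.002]
force: [-0.3, -0.1, 0.5]
width: 1.002
```

Call:
arm_command(
  plan=[
    {"translation": [-0.01,-0.45,0],"turn": [0,0,0],"hand": 1},
    {"translation": [-0.021,-0.891,0],"turn": [0,0,0],"hand": 1},
    {"translation": [-0.021,-0.891,0],"turn": [0,0,0],"hand": 1},
  ],
)

```text
clock: 18.8
position: [0.5938, -0.0054, 0.1789]
ee_rot: [-3.139, -0.01, 0.002]
force: [0.1, -1.1, 0.1]
width: 1.0
```

Call:
arm_command(
  plan=[
    {"translation": [-0.01,-0.45,0],"turn": [0,0,0],"hand": 1},
    {"translation": [-0.021,-0.891,0],"turn": [0,0,0],"hand": 1},
    {"translation": [-0.021,-0.891,0],"turn": [0,0,0],"hand": 1},
  ],
)

```text
clock: 19.18
position: [0.5912, 0.101, 0.1789]
ee_rot: [-3.14, -0.01, 0.002]
force: [-0.2, -1.0, 0.5]
width: 0.999
```

Call:
arm_command(
  plan=[
    {"translation": [-0.01,-0.45,0],"turn": [0,0,0],"hand": 1},
    {"translation": [-0.021,-0.891,0],"turn": [0,0,0],"hand": 1},
    {"translation": [-0.021,-0.891,0],"turn": [0,0,0],"hand": 1},
  ],
)

```text
clock: 19.55
position: [0.5886, 0.2075, 0.1789]
ee_rot: [-3.14, -0.008, 0.002]
force: [0.6, -0.8, 0.5]
width: 0.999
```

Call:
arm_command(
  plan=[
    {"translation": [-0.01,-0.45,0],"turn": [0,0,0.04],"hand": 1},
    {"translation": [-0.021,-0.891,0.2],"turn": [0,0,0.072],"hand": 1},
    {"translation": [-0.021,-0.891,0.5],"turn": [0,0,0.072],"hand": 1},
    {"translation": [-0.021,-0.891,0.8],"turn": [0,0,0.072],"hand": 1},
    {"translation": [-0.021,-0.891,0.8],"turn": [0,0,0.072],"hand": 1},
    {"translation": [-0.021,-0.891,0.8],"turn": [0,0,0.072],"hand": 1},
  ],
)

```text
clock: 20.3
position: [0.588, 0.3099, 0.0844]
ee_rot: [-3.136, 0.18, -0.001]
force: [0.8, 0.0, -0.1]
width: 1.0
```

Call:
arm_command(
  plan=[
    {"translation": [-0.003,-0.003,0.1],"turn": [0,0,0],"hand": 1},
    {"translation": [-0.003,-0.003,0.25],"turn": [0,0,0],"hand": 1},
    {"translation": [-0.003,-0.003,0.35],"turn": [0,0,0],"hand": 0.95},
    {"translation": [-0.003,-0.003,0.4],"turn": [0,0,0],"hand": 0.9},
    {"translation": [-0.003,-0.003,0.4],"turn": [0,0,0],"hand": 0.8},
    {"translation": [-0.003,-0.003,0.4],"turn": [0,0,0],"hand": 0.7},
    {"translation": [-0.003,-0.003,0.4],"turn": [0,0,0],"hand": 0.6},
    {"translation": [-0.003,-0.003,0.4],"turn": [0,0,0],"hand": 0.55},
    {"translation": [-0.003,-0.003,0.4],"turn": [0,0,0],"hand": 0.55},
    {"translation": [-0.003,-0.003,0.4],"turn": [0,0,0],"hand": 0.55},
  ],
)

```text
clock: 21.55
position: [0.5868, 0.3116, 0.036]
ee_rot: [-3.136, 0.177, -0.001]
force: [-0.1, 0.2, 4.4]
width: 0.651
```

Call:
arm_command(
  plan=[
    {"translation": [0,0,-0.03],"turn": [0,0,0],"hand": 0.55},
    {"translation": [0,0,-0.15],"turn": [0,0,0],"hand": 0.55},
    {"translation": [0,0,-0.4],"turn": [0,0,0],"hand": 0.55},
    {"translation": [0,0,-0.9],"turn": [0,0,0],"hand": 0.55},
    {"translation": [0,0,-0.9],"turn": [0,0,0],"hand": 0.55},
    {"translation": [0,0,-0.9],"turn": [0,0,0],"hand": 0.55},
  ],
)

```text
clock: 22.3
position: [0.5866, 0.3112, 0.1441]
ee_rot: [-3.137, 0.177, -0.001]
force: [0.3, -0.2, -1.0]
width: 0.652
```

Run:
```python
from fit import *
s=observe(); print(s["position"],s["ee_rot"],s["force"],s["width"])
im,P=cloud("side")
p=s["position"]
Q=pts(P,p[:2],.035,p[2]-.025,p[2]+.03); Q=Q[abs(Q[:,0]-p[0])<.02]
print("held y",np.percentile(Q[:,1],[1,50,99]),"z",np.round(np.percentile(Q[:,2],[1,5,50,95,99])*1000,1))
Q=pts(P,(.587,.311),.09,.013,.025); print(rect(Q))
f=lambda a:cv2.resize(a,(600,600),interpolation=cv2.INTER_CUBIC)
cv2.imwrite("pics/c7.png",f(im[100:210,310:420]))
```

```text
[0.58656838 0.31124609 0.14414041] [-3.13653482e+00  1.77453062e-01 -1.21063485e-03] [ 0.34282255 -0.17923031 -1.03238825] 0.6515646990699929
held y [0.27899066 0.29503462 0.33894808] z [127.4 129.7 144.2 147.1 148.1]
(array([588.6, 311.9]), array([102.6,  73.1]), -12.5)
```

View pics/c7.png

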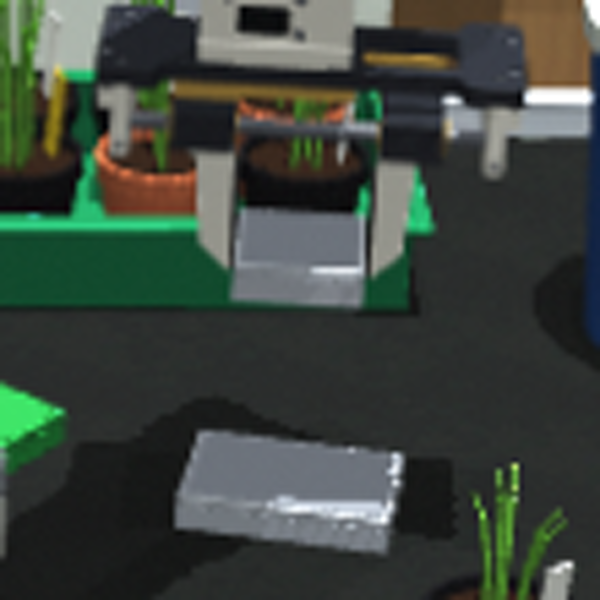

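Call:
arm_command(
  plan=[
    {"translation": [0.01,0.2,-0.3],"turn": [0,0,-0.04],"hand": 0.55},
    {"translation": [0.025,0.6,-0.333],"turn": [0,0,-0.072],"hand": 0.55},
    {"translation": [0.025,0.878,-0.333],"turn": [0,0,-0.072],"hand": 0.55},
    {"translation": [0.025,0.878,-0.333],"turn": [0,0,-0.072],"hand": 0.55},
    {"translation": [0.025,0.878,-0.333],"turn": [0,0,-0.072],"hand": 0.55},
  ],
)

```text
clock: 22.98
position: [0.5772, 0.2067, 0.1827]
ee_rot: [-3.141, -0.001, 0.002]
force: [1.4, -0.2, -0.2]
width: 0.652
```

Call:
arm_command(
  plan=[
    {"translation": [-0.04,0.45,0],"turn": [0,0,0],"hand": 0.55},
    {"translation": [-0.08,0.872,0],"turn": [0,0,0],"hand": 0.55},
    {"translation": [-0.08,0.872,0],"turn": [0,0,0],"hand": 0.55},
  ],
)

```text
clock: 23.35
position: [0.568, 0.0978, 0.1825]
ee_rot: [3.139, -0.007, -0.003]
force: [0.1, 0.3, -0.1]
width: 0.648
```

Call:
arm_command(
  plan=[
    {"translation": [-0.04,0.45,0],"turn": [0,0,-0.08],"hand": 0.55},
    {"translation": [-0.08,0.872,0],"turn": [0,0,-0.16],"hand": 0.55},
    {"translation": [-0.08,0.872,0.2],"turn": [0,0,-0.248],"hand": 0.55},
    {"translation": [-0.08,0.872,0.5],"turn": [0,0,-0.248],"hand": 0.55},
    {"translation": [-0.08,0.872,0.75],"turn": [0,0,-0.248],"hand": 0.55},
    {"translation": [-0.08,0.872,0.75],"turn": [0,0,-0.248],"hand": 0.55},
    {"translation": [-0.08,0.872,0.75],"turn": [0,0,-0.248],"hand": 0.55},
  ],
)

```text
clock: 24.22
position: [0.5593, -0.0013, 0.0944]
ee_rot: [-3.081, -0.611, -0.002]
force: [0.4, -0.4, 0.5]
width: 0.652
```

Run:
```python
from fit import *
s=observe(); print(s["position"],s["ee_rot"],s["force"],s["width"])
im,P=cloud("side")
Q=pts(P,(.558,-.003),.06,.01,.039); print(rect(Q))
f=lambda a:cv2.resize(a,(600,600),interpolation=cv2.INTER_CUBIC)
cv2.imwrite("pics/c8.png",f(im[180:300,300:420]))
```

```text
[ 0.55925424 -0.00128858  0.094438  ] [-3.08089067e+00 -6.10927694e-01 -1.88104800e-03] [ 0.40919331 -0.42400253  0.51505755] 0.6516316148710337
(array([557.3,  -3. ]), array([63.3, 60.6]), -66.5)
```

View pics/c8.png

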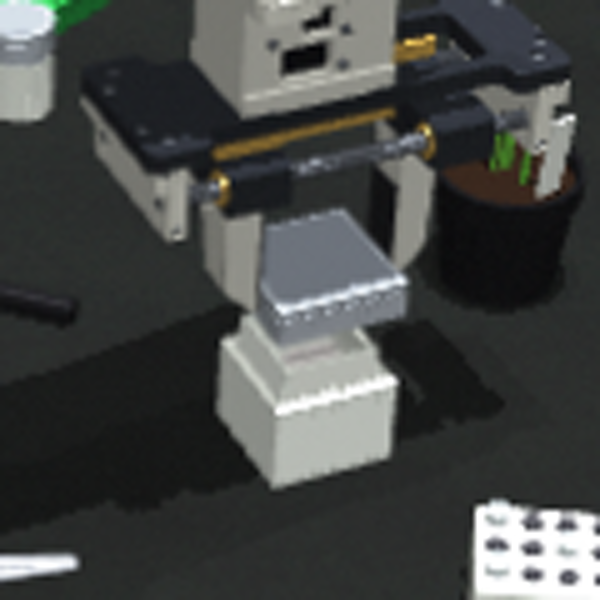

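Run:
```python
from fit import *
th=np.radians(22.3)
for n in("top","side"):
    P=np.load(n+"0.npy"); Q=pts(P,(.66,.12),.08,.09,.16); d=Q[:,:2]-[.5585,-.003]
    a=d@[np.cos(th),np.sin(th)]; b=d@[-np.sin(th),np.cos(th)]
    print(n,len(Q),"along",np.round([a.min(),a.max()],3),"across",np.round([b.min(),b.max()],3),"zmax",Q[:,2].max())
    m=(a<.11); print(np.round(np.c_[a,b,Q[:,2]][m][:12],3))
```

```text
top 96 along [0.133 0.158] across [0.051 0.099] zmax 0.12489905352183794
[]
side 112 along [0.133 0.16 ] across [0.048 0.099] zmax 0.12320760494048077
[]
```

Call:
arm_command(
  plan=[
    {"translation": [0,0.003,0],"turn": [0,0,0],"hand": 0.55},
    {"translation": [0,0.003,0.05],"turn": [0,0,0],"hand": 0.55},
    {"translation": [0,0.003,0.1],"turn": [0,0,0],"hand": 0.55},
    {"translation": [0,0.003,0.14],"turn": [0,0,0],"hand": 0.55},
    {"translation": [0,0.003,0.18],"turn": [0,0,0],"hand": 0.55},
    {"translation": [0,0.003,0.22],"turn": [0,0,0],"hand": 0.55},
    {"translation": [0,0.003,0.24],"turn": [0,0,0],"hand": 0.55},
    {"translation": [0,0.003,0.25],"turn": [0,0,0],"hand": 0.55},
    {"translation": [0,0.003,0.25],"turn": [0,0,0],"hand": 0.55},
  ],
)

```text
clock: 25.4
position: [0.5587, -0.0032, 0.0635]
ee_rot: [3.082, 0.609, 0.0]
force: [0.4, -1.4, 0.5]
width: 0.653
```

Call:
arm_command(
  plan=[
    {"translation": [0,0,0.01],"turn": [0,0,0],"hand": 0.55},
    {"translation": [0,0,0.02],"turn": [0,0,0],"hand": 0.55},
    {"translation": [0,0,0.03],"turn": [0,0,0],"hand": 0.55},
    {"translation": [0,0,0.03],"turn": [0,0,0],"hand": 0.55},
    {"translation": [0,0,0.03],"turn": [0,0,0],"hand": 0.7},
    {"translation": [0,0,0.03],"turn": [0,0,0],"hand": 0.75},
    {"translation": [0,0,0.03],"turn": [0,0,0],"hand": 0.8},
    {"translation": [0,0,0.03],"turn": [0,0,0],"hand": 0.85},
    {"translation": [0,0,-0.2],"turn": [0,0,0],"hand": 0.9},
    {"translation": [0,0,-0.5],"turn": [0,0,0],"hand": 1},
    {"translation": [0,0,-0.95],"turn": [0,0,0],"hand": 1},
    {"translation": [0,0,-0.95],"turn": [0,0,0],"hand": 1},
  ],
)

```text
clock: 26.9
position: [0.561, -0.0024, 0.1814]
ee_rot: [3.081, 0.608, 0.011]
force: [-0.2, -0.2, -0.9]
width: 0.998
```

Run:
```python
from fit import *
s=observe(); print(s["position"],s["ee_rot"],s["force"],s["width"])
im,P=cloud("side")
Q=pts(P,(.558,-.003),.06,.057,.08); print(rect(Q),np.percentile(Q[:,2],[5,50,95]))
A=np.c_[Q[:,:2],np.ones(len(Q))]; print("tilt",np.linalg.lstsq(A,Q[:,2],rcond=None)[0])
t,T=cloud("top"); Q=pts(T,(.588,.311),.09,.0125,.025); print("lob",len(Q),rect(Q))
f=lambda a:cv2.resize(a,(600,600),interpolation=cv2.INTER_CUBIC)
cv2.imwrite("pics/c9.png",f(im[180:300,300:420]))
```

```text
[ 0.56098983 -0.00237181  0.18142913] [3.08105554 0.60828307 0.01089843] [-0.20016092 -0.1983461  -0.93893791] 0.9983968428157873
(array([556.1,  -3.5]), array([65.2, 62.3]), -67.3) [0.0584508  0.06109603 0.06358569]
tilt [-0.00714746  0.00693293  0.06508693]
lob 1684 (array([589.3, 312.9]), array([101.6,  66.4]), -13.0)
```

View pics/c9.png

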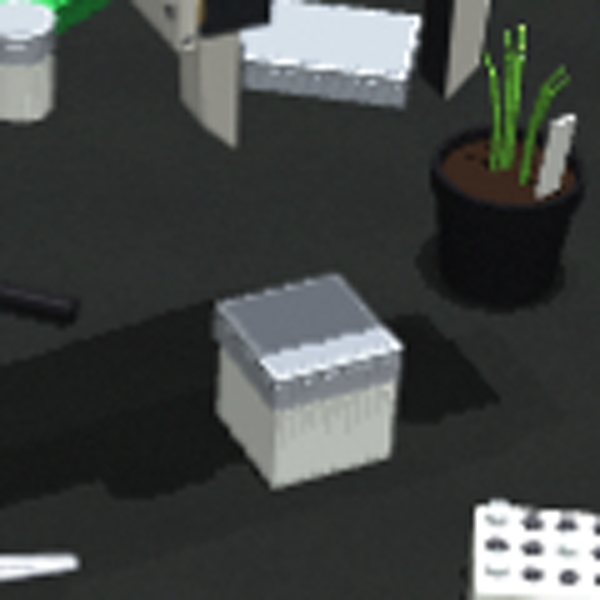

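Call:
arm_command(
  plan=[
    {"translation": [0.2,-0.39,0],"turn": [0,0,-0.1],"hand": 1},
    {"translation": [0.41,-0.778,0],"turn": [0,0,-0.2],"hand": 1},
    {"translation": [0.41,-0.778,0],"turn": [0,0,-0.3],"hand": 1},
    {"translation": [0.41,-0.778,0],"turn": [0,0,-0.4],"hand": 1},
    {"translation": [0.41,-0.778,0],"turn": [0,0,-0.5],"hand": 1},
    {"translation": [0.41,-0.778,0],"turn": [0,0,-0.606],"hand": 1},
    {"translation": [0.41,-0.778,0],"turn": [0,0,-0.606],"hand": 1},
    {"translation": [0.41,-0.778,0],"turn": [0,0,-0.606],"hand": 1},
  ],
)

```text
clock: 28.0
position: [0.5682, 0.1017, 0.1766]
ee_rot: [-2.464, -1.948, 0.002]
force: [0.9, -0.4, -0.5]
width: 1.002
```

Call:
arm_command(
  plan=[
    {"translation": [0.44,-0.06,0],"turn": [0,0,0],"hand": 1},
    {"translation": [0.871,-0.118,0],"turn": [0,0,0],"hand": 1},
    {"translation": [0.871,-0.118,0],"turn": [0,0,0],"hand": 1},
  ],
)

```text
clock: 28.38
position: [0.5772, 0.2125, 0.1779]
ee_rot: [-2.455, -1.957, -0.003]
force: [0.3, 0.4, -0.0]
width: 1.0
```

Call:
arm_command(
  plan=[
    {"translation": [0.44,-0.06,0],"turn": [0,0,0],"hand": 1},
    {"translation": [0.871,-0.118,0.2],"turn": [0,0,0],"hand": 1},
    {"translation": [0.871,-0.118,0.5],"turn": [0,0,0],"hand": 1},
    {"translation": [0.871,-0.118,0.9],"turn": [0,0,0],"hand": 1},
    {"translation": [0.871,-0.118,0.9],"turn": [0,0,0],"hand": 1},
    {"translation": [0.871,-0.118,0.9],"turn": [0,0,0],"hand": 1},
    {"translation": [0.871,-0.118,0.9],"turn": [0,0,0],"hand": 1},
  ],
)

```text
clock: 29.25
position: [0.5896, 0.3124, 0.0719]
ee_rot: [2.462, 1.952, 0.005]
force: [0.5, -0.1, 0.3]
width: 0.997
```

Call:
arm_command(
  plan=[
    {"translation": [0,0,0.1],"turn": [0,0,0],"hand": 1},
    {"translation": [0,0,0.25],"turn": [0,0,0],"hand": 1},
    {"translation": [0,0,0.35],"turn": [0,0,0],"hand": 1},
    {"translation": [0,0,0.42],"turn": [0,0,0],"hand": 1},
    {"translation": [0,0,0.44],"turn": [0,0,0],"hand": 0.95},
    {"translation": [0,0,0.44],"turn": [0,0,0],"hand": 0.85},
    {"translation": [0,0,0.44],"turn": [0,0,0],"hand": 0.75},
    {"translation": [0,0,0.44],"turn": [0,0,0],"hand": 0.65},
    {"translation": [0,0,0.44],"turn": [0,0,0],"hand": 0.6},
    {"translation": [0,0,0.44],"turn": [0,0,0],"hand": 0.6},
  ],
  squeeze=20,
)

```text
clock: 30.5
position: [0.5888, 0.3121, 0.0172]
ee_rot: [2.461, 1.953, 0.001]
force: [0.4, 0.5, 3.0]
width: 0.715
```

Call:
arm_command(
  plan=[
    {"translation": [0,0,-0.03],"turn": [0,0,0],"hand": 0.6},
    {"translation": [0,0,-0.15],"turn": [0,0,0],"hand": 0.6},
    {"translation": [0,0,-0.4],"turn": [0,0,0],"hand": 0.6},
    {"translation": [0,0,-0.98],"turn": [0,0,0],"hand": 0.6},
    {"translation": [0,0,-0.98],"turn": [0,0,0],"hand": 0.6},
    {"translation": [0,0,-0.98],"turn": [0,0,0],"hand": 0.6},
  ],
)

```text
clock: 31.25
position: [0.5889, 0.3119, 0.1354]
ee_rot: [2.46, 1.952, 0.002]
force: [-0.7, -0.1, -1.1]
width: 0.72
```

Run:
```python
from fit import *
s=observe(); print(s["position"],s["ee_rot"],s["force"],s["width"],s["joints"])
im,P=cloud("side")
p=s["position"]
Q=pts(P,p[:2],.06,p[2]-.025,p[2]+.03)
print("z",np.round(np.percentile(Q[:,2],[1,5,50,95,99])*1000,1))
f=lambda a:cv2.resize(a,(600,600),interpolation=cv2.INTER_CUBIC)
cv2.imwrite("pics/c10.png",f(im[100:210,310:420]))
```

```text
[0.58885097 0.31189385 0.13536491] [2.46036911e+00 1.95233618e+00 2.36462936e-03] [-0.71721888 -0.14362626 -1.0973866 ] 0.719603335280042 [-0.03627368  0.768642   -0.90876731  1.5268149   0.64102685  1.16328523
  0.27364703]
z [118.1 120.3 136.7 155.6 164.1]
```

View pics/c10.png

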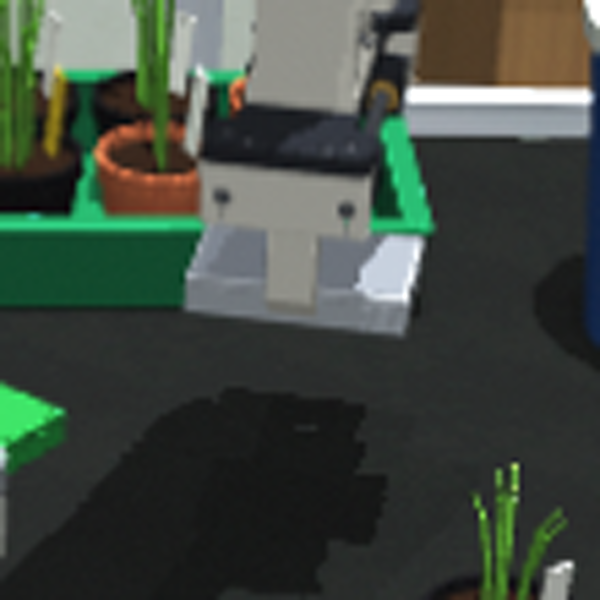

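Call:
arm_command(
  plan=[
    {"translation": [-0.1,-0.01,-0.2],"turn": [0,0,0],"hand": 0.6},
    {"translation": [-0.5,-0.03,-0.33],"turn": [0,0,0],"hand": 0.6},
    {"translation": [-0.947,-0.055,-0.33],"turn": [0,0,0],"hand": 0.6},
    {"translation": [-0.947,-0.055,-0.33],"turn": [0,0,0],"hand": 0.6},
  ],
)

```text
clock: 31.8
position: [0.5561, 0.1966, 0.1739]
ee_rot: [2.464, 1.944, -0.006]
force: [0.9, 0.9, -0.8]
width: 0.713
```

Call:
arm_command(
  plan=[
    {"translation": [-0.47,-0.03,0],"turn": [0,0,0],"hand": 0.6},
    {"translation": [-0.947,-0.055,0],"turn": [0,0,0],"hand": 0.6},
    {"translation": [-0.947,-0.055,0],"turn": [0,0,0],"hand": 0.6},
  ],
)

```text
clock: 32.17
position: [0.5233, 0.0879, 0.1734]
ee_rot: [2.466, 1.944, -0.006]
force: [0.2, -0.2, 0.1]
width: 0.714
```

Call:
arm_command(
  plan=[
    {"translation": [-0.47,-0.03,0],"turn": [0,0,0],"hand": 0.6},
    {"translation": [-0.947,-0.055,0],"turn": [0,0,0],"hand": 0.6},
    {"translation": [-0.947,-0.055,0],"turn": [0,0,0],"hand": 0.6},
  ],
)

```text
clock: 32.55
position: [0.4909, -0.0201, 0.1735]
ee_rot: [2.467, 1.944, -0.005]
force: [-0.0, 1.5, -1.3]
width: 0.715
```

Call:
arm_command(
  plan=[
    {"translation": [-0.47,-0.03,0],"turn": [0,0,0],"hand": 0.6},
    {"translation": [-0.947,-0.055,0],"turn": [0,0,0],"hand": 0.6},
    {"translation": [-0.947,-0.055,0],"turn": [0,0,0],"hand": 0.6},
  ],
)

```text
clock: 32.92
position: [0.4589, -0.1282, 0.1736]
ee_rot: [-2.467, -1.945, 0.003]
force: [0.6, 0.2, 0.2]
width: 0.716
```

Call:
arm_command(
  plan=[
    {"translation": [-0.47,-0.03,0],"turn": [0,0,-0.08],"hand": 0.6},
    {"translation": [-0.947,-0.055,0],"turn": [0,0,-0.16],"hand": 0.6},
    {"translation": [-0.947,-0.055,0],"turn": [0,0,-0.24],"hand": 0.6},
    {"translation": [-0.947,-0.055,0.2],"turn": [0,0,-0.289],"hand": 0.6},
    {"translation": [-0.947,-0.055,0.5],"turn": [0,0,-0.289],"hand": 0.6},
    {"translation": [-0.947,-0.055,0.75],"turn": [0,0,-0.289],"hand": 0.6},
    {"translation": [-0.947,-0.055,0.75],"turn": [0,0,-0.289],"hand": 0.6},
    {"translation": [-0.947,-0.055,0.75],"turn": [0,0,-0.289],"hand": 0.6},
  ],
)

```text
clock: 33.92
position: [0.4289, -0.2328, 0.0851]
ee_rot: [1.955, 2.458, 0.002]
force: [0.5, 0.5, -0.1]
width: 0.716
```

Run:
```python
from fit import *
s=observe(); print(s["position"],s["ee_rot"],s["force"],s["width"],s["joints"])
r=s["ee_rot"]; print("yaw",np.degrees(2*np.arctan2(r[1],r[0]))%360)
im,P=cloud("side")
Q=pts(P,(.427,-.234),.09,.01,.034); print(rect(Q))
f=lambda a:cv2.resize(a,(600,600),interpolation=cv2.INTER_CUBIC)
cv2.imwrite("pics/c11.png",f(im[240:380,230:370]))
```

```text
[ 0.4289467  -0.23280556  0.0851286 ] [1.95512092e+00 2.45761203e+00 1.82058912e-03] [ 0.45579235  0.53540373 -0.07237697] 0.7164871645363602 [ 1.15273359  0.66806772 -1.08102939  2.01261416  0.75192662  0.92683418
  1.46546528]
yaw 102.99291693691384
(array([ 426.8, -234.8]), array([99.2, 67.1]), 13.3)
```

View pics/c11.png

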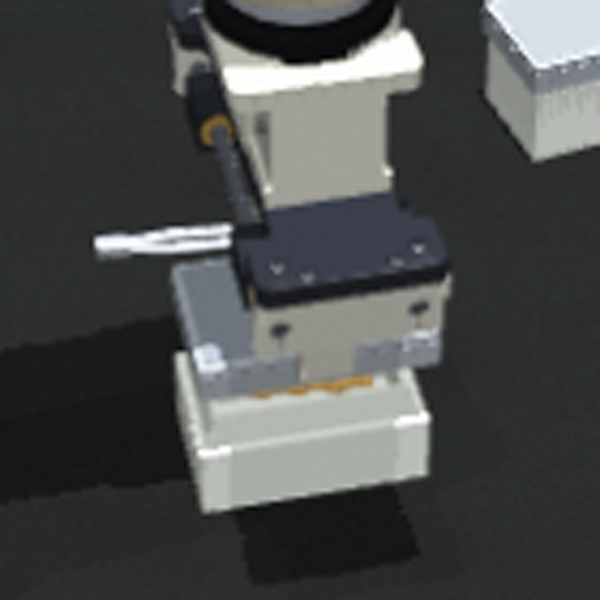

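Call:
arm_command(
  plan=[
    {"translation": [0,-0.008,0],"turn": [0,0,0],"hand": 0.6},
    {"translation": [0,-0.008,0.04],"turn": [0,0,0],"hand": 0.6},
    {"translation": [0,-0.008,0.08],"turn": [0,0,0],"hand": 0.6},
    {"translation": [0,-0.008,0.1],"turn": [0,0,0],"hand": 0.6},
    {"translation": [0,-0.008,0.1],"turn": [0,0,0],"hand": 0.6},
    {"translation": [0,-0.008,0.1],"turn": [0,0,0],"hand": 0.6},
  ],
)

```text
clock: 34.72
position: [0.4265, -0.2342, 0.0719]
ee_rot: [1.958, 2.457, 0.0]
force: [0.0, 0.1, -0.2]
width: 0.718
```

Call:
arm_command(
  plan=[
    {"translation": [0,0.005,0.03],"turn": [0,0,0],"hand": 0.6},
    {"translation": [0,0.005,0.06],"turn": [0,0,0],"hand": 0.6},
    {"translation": [0,0.005,0.09],"turn": [0,0,0],"hand": 0.6},
    {"translation": [0,0.005,0.12],"turn": [0,0,0],"hand": 0.6},
    {"translation": [0,0.005,0.14],"turn": [0,0,0],"hand": 0.6},
    {"translation": [0,0.005,0.14],"turn": [0,0,0],"hand": 0.6},
  ],
)

```text
clock: 35.48
position: [0.4269, -0.2341, 0.0549]
ee_rot: [-1.958, -2.456, 0.0]
force: [-0.1, -0.1, -0.8]
width: 0.714
```

Free of contact forces and nearly home. I'll seat it, release and lift.

Call:
arm_command(
  plan=[
    {"translation": [0,0,0.008],"turn": [0,0,0],"hand": 0.6},
    {"translation": [0,0,0.014],"turn": [0,0,0],"hand": 0.6},
    {"translation": [0,0,0.014],"turn": [0,0,0],"hand": 0.6},
    {"translation": [0,0,0.014],"turn": [0,0,0],"hand": 0.76},
    {"translation": [0,0,0.014],"turn": [0,0,0],"hand": 0.8},
    {"translation": [0,0,0.014],"turn": [0,0,0],"hand": 0.88},
    {"translation": [0,0,0.014],"turn": [0,0,0],"hand": 0.92},
    {"translation": [0,0,-0.15],"turn": [0,0,0],"hand": 0.96},
    {"translation": [0,0,-0.5],"turn": [0,0,0],"hand": 1},
    {"translation": [0,0,-1],"turn": [0,0,0],"hand": 1},
    {"translation": [0,0,-1],"turn": [0,0,0],"hand": 1},
  ],
)

```text
clock: 36.85
position: [0.4295, -0.2343, 0.1789]
ee_rot: [1.954, 2.452, 0.002]
force: [0.2, -0.2, -0.6]
width: 1.003
```

Call:
arm_command(
  plan=[
    {"translation": [-0.4,-0.2,-0.2],"turn": [0,0,0],"hand": 1},
    {"translation": [-0.8,-0.4,-0.4],"turn": [0,0,0],"hand": 1},
    {"translation": [-1,-0.5,-0.4],"turn": [0,0,0],"hand": 1},
    {"translation": [-1,-0.5,-0.4],"turn": [0,0,0],"hand": 1},
    {"translation": [-1,-0.5,-0.4],"turn": [0,0,0],"hand": 1},
  ],
)

```text
clock: 37.48
position: [0.3952, -0.3634, 0.2225]
ee_rot: [-1.956, -2.457, -0.001]
force: [-0.3, 1.0, 0.2]
width: 1.002
```

Call:
arm_command(
  plan=[
    {"translation": [-0.4,-0.2,0],"turn": [0,0,0],"hand": 1},
    {"translation": [-0.8,-0.4,0],"turn": [0,0,0],"hand": 1},
    {"translation": [-1,-0.5,0],"turn": [0,0,0],"hand": 1},
    {"translation": [-1,-0.5,0],"turn": [0,0,0],"hand": 1},
  ],
)

```text
clock: 37.98
position: [0.3632, -0.4956, 0.2222]
ee_rot: [-1.96, -2.454, -0.001]
force: [-0.5, 1.3, 1.0]
width: 1.006
```

Run:
```python
from fit import *
s=observe(); print(s["position"],s["force"],s["width"])
for n in("top","side"):
    im,P=cloud(n); cv2.imwrite(f"pics/f_{n}.png",im)
    for nm,c,r,z0,z1 in[("small 53",(.431,.27),.045,.049,.075),("round 65",(.602,-.33),.05,.061,.085),("square 61",(.558,-.003),.06,.057,.08),("oblong 55",(.427,-.234),.09,.051,.075),("rack",(.656,-.12),.07,.015,.06),("seed",(.66,.12),.06,.01,.055)]:
        Q=pts(P,c,r,z0,z1)
        if len(Q)<20: print(nm,len(Q));continue
        t=np.linalg.lstsq(np.c_[Q[:,:2],np.ones(len(Q))],Q[:,2],rcond=None)[0]
        print(n,nm,len(Q),"z",np.round(np.percentile(Q[:,2],[5,50,95])*1000,1),*rect(Q),"tilt",np.round(t[:2],3))
```

```text
[ 0.36320415 -0.49555582  0.22222215] [-0.53042193  1.27783782  0.97128129] 1.0055635823688744
top small 53 353 z [51.  53.2 55.3] [431.1 269.9] [37.7 36.2] 88.2 tilt [0.012 0.001]
top round 65 590 z [62.8 65.4 67.7] [ 601.  -329.4] [52.3 49.9] -47.3 tilt [ 0.009 -0.006]
top square 61 1031 z [59.  61.4 63.7] [558.   -3.1] [60.7 60.6] -67.8 tilt [ 0.003 -0.001]
top oblong 55 2028 z [53.1 55.6 57.9] [ 427.8 -233.7] [102.   67.4] 12.7 tilt [ 0.001 -0.006]
top rack 1247 z [22.9 34.6 40.7] [ 662.1 -123.2] [90.5 52.4] -7.8 tilt [ 0.035 -0.028]
top seed 271 z [13.9 53.3 54.9] [657.5 120.9] [65.3 64.4] 42.1 tilt [0.391 0.082]
side small 53 108 z [50.1 53.2 55.6] [428.1 267.4] [39.8 38.8] 64.8 tilt [-0.019  0.016]
side round 65 548 z [62.4 65.3 67.7] [ 601.3 -330. ] [51.5 49.4] 57.9 tilt [0.003 0.001]
side square 61 509 z [58.4 61.2 63.8] [556.2  -3.2] [67.5 62. ] -68.9 tilt [-0.     0.005]
side oblong 55 1437 z [52.8 55.6 58.1] [ 426.7 -235.1] [102.2  69.3] 13.8 tilt [-0.004 -0.018]
side rack 1048 z [18.  34.3 40.1] [ 661.7 -123.9] [90.  58.3] -5.9 tilt [0.04  0.184]
side seed 405 z [13.3 36.2 54.7] [661.2 116.3] [69.8 67.1] 44.7 tilt [0.053 0.305]
```

View pics/f_side.png

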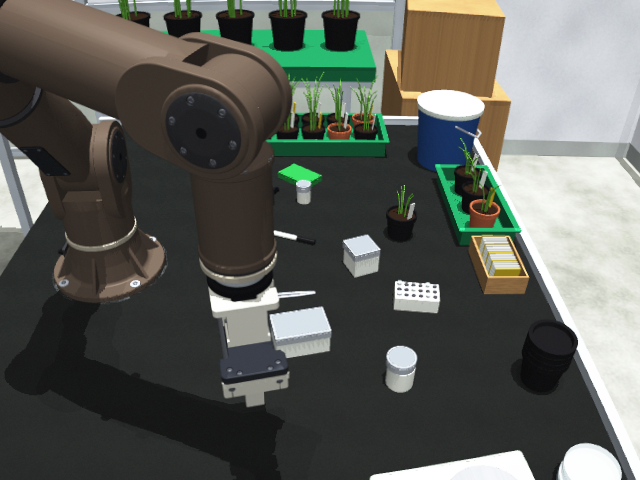

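View pics/f_top.png

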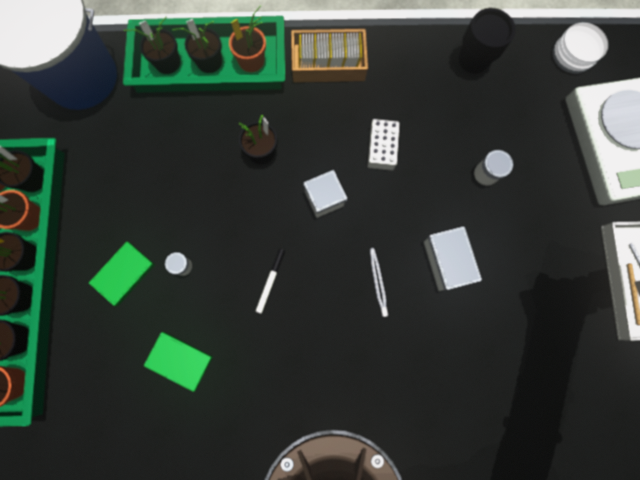

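The pictures show all four tubs closed: small (178,264), square (325,193), oblong (453,258) and round (495,167). The lid tops are level and at the home heights of about 53, 61, 55 and 65 mm. The rack and seedling have not moved.

```bash
python3 -c "
from cell import ticket; print(ticket.sign_off())"
```

```text
the job is handed in; nothing more can be done
None
```

I took the stack apart from the top down and closed each tub with its own lid: small, round, square, then oblong. The job is handed in at about 38 s on the clock.

- **Lid fit:** both cameras put the lid tops at about 53, 65, 61 and 55 mm in that order. These match the fully home heights to about 1 mm, and no real tilt showed.
- **Tubs and bystanders:** the tubs and the tube rack measured within about 1–2 mm of where they started, and so did the seedling from the top camera. The side camera read the seedling 2–3 mm off, which I put down to noise, because the pictures show no change.
- **Green look-alike lids:** I left both alone.
- **Forces:** the only force I noticed was about 7 N upward on the fingers while gripping two of the lids. Both came up level.

No check failed.

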